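# Snap in a registration pin and pull-check it

## Task

Take the red-knobbed registration pin from the wooden stand and press it fully home into the spring-mounted socket of the blue fixture, until it snaps in and its flange sits on the socket block; press with no more than 25 N. Then check that it is retained: tug it straight up by its knob with a steady 11 N or so for about a second, never over 16 N. Let go with the pin still fully home and leave the spare pins and everything else where they stand.

Things in the scene. Friction and masses are not known exactly. Their poses are not given: they have to be found in the camera images.
- pin_grip (a point): Centre of the red knob of the loose steel pin to use (60 to 105 g), z up along the pin. Knob round, 24 mm across, 42 mm tall. Below it a flange 28 mm across, 4 mm thick, underside 25 mm below this point; then a shank 18 mm across, 34 mm long, with a snap groove; its tip, 59 mm below this point, tapers to 9 mm across over the last 10 mm. Stands loosely in one of the stand's holes, flange on top.
- socket_mouth (a point): Centre of the mouth of the upright round hole (19 mm wide, chamfered, open through) in the top face of the aluminium socket block, 72 mm above the table at rest, z up. From about 12 mm before home, detents in the hole resist the pin with 10 to 17 N, then snap into its groove; they hold 18 N. Home: knob centre 25 mm above this point. The block gives: it sinks when pressed, rises when tugged.
- sleeve (a joint): Height of the socket block on its spring, m: 0 at rest, negative pushed down, positive pulled up; 1.6 N per mm either way, stops at 18 mm. So an 11 N tug lifts it about 7 mm. A green band on the block starts to come out of the housing at a 9 N pull, a red band below it at 13 N.
- stand_top (a point): Centre of the top face of a fixed wooden stand (60 x 200 x 40 mm), 40 mm above the table, over its middle hole. Three holes 65 mm apart in a row along its y hold the pins; which pin is where varies. A gripper closing along its x clears the other pins.
- spare_a_grip (a point): Leave alone: knob centre of a spare pin of the same shape, white knob, standing in the stand.
- spare_b_grip (a point): Leave alone: knob centre of a spare pin of the same shape, black knob, standing in the stand.
- bottle_a_mid (a point): Leave alone: middle of a white bottle, 60 mm across, 150 mm tall, black cap.
- bottle_b_mid (a point): Leave alone: middle of a white bottle, 48 mm across, 120 mm tall, white cap.
- jar_mid (a point): Leave alone: middle of an amber jar, 72 mm across, 85 mm tall.
- brayer_mid (a point): Leave alone: centre of the rubber roller (36 mm across, 100 mm long, along its y) of an ink roller lying on the table, wooden handle towards its -x, 150 mm long in all, 40 mm high.
- spatula_grip (a point): Leave alone: handle of a spatula lying on the table.
- fixture: Fixed base of the fixture, origin on the table under the hole: steel plate 100 x 100 x 8 mm with blue housing walls 62 mm square up to 52 mm above the table; the socket block (44 x 44 mm) stands 20 mm out of them on a spring. x and y along its sides.
- tin_mid (a point): Leave alone: middle of a blue tin, 76 mm across, 90 mm tall.
Not all that is in view belongs to the job. What is shaped like the fixture but purple or yellow is not meant.

How it is judged:
By the outcome, as a careful person would: the job done as asked, in the order asked, and still so for the second after the job is handed in, with the robot touching nothing.
It also fails if it takes over 48 s, if anything falls off the work surface, if the arm or the gripper's body presses on something with over 40 N, if the wrist force passes 120 N, or if a joint passes its speed limit or range.

## Robot

A 6-joint arm with a two-finger parallel gripper is mounted at the origin on the work surface. World frame = base frame: x ahead of the robot, y to its left, z up, the work surface at z = 0. Lengths are in m, angles in rad, forces in N, time in s.
With the tool pointing down it reaches from about 0.35 to 0.775 m from the base axis. Payload 7.3 kg.
Tool frame: the origin (TCP) lies between the finger pads; the fingertips stand 14 mm ahead of it and the grasp point (between the pads) lies 5 mm behind it; z points along the fingers, y is the direction in which the jaws open and shut (so a half turn about z gives the same grasp; the last joint's range is limited). The gripper opens to 92 mm and grips with 3 to 60 N. Pads are 19 mm wide; open, the fingers measure 130 mm over their backs; the gripper's body (75 mm by 190 mm) begins 47 mm behind the grasp point.
Start: joints at [1.2, 0.342, 1.524, -0, 1.275, -0.146], TCP at [0.117, 0.512, 0.241] pointing down, gripper open.
Joint ranges: [-2.53, 2.53], [-0.77, 2.02], [0.04, 2.7], [-1, 4.14], [0.28, 2.66], [-3.11, 3.11]. Speed limits (rad/s): [2.57, 2.57, 3.14, 3.14, 3.14, 3.14].

## Interface

Orientations are given as [roll, pitch, yaw] about the fixed x, y, z axes, in that order (R = Rz(yaw) Ry(pitch) Rx(roll)).
In Python, from cell import robot gives the robot as it stands.
- The arm moves only by the shell command python3 -m creep 'ROWS' [FORCE]. ROWS is JSON, a list that holds one entry, the list of rows, each a list of 7 numbers: the shift along the tool's x, y, z in cm, then the turn, a rotation vector about the tool's x, y, z in degrees, then the gripper command: -1 is shut, 1 is fully open, values between are in proportion. In form: [[[tx, ty, tz, wx, wy, wz, gripper], ...]]. A call has 1 to 8 rows; each row is the pose to reach, as a shift and turn from the pose measured when the call began, along the tool's axes at that moment; what a row does not reach only later rows make up. A row lasts 1/10 s, in which the tool goes at most 50 mm and 8.59 degrees, less where a joint would pass 70% of its speed; a pose out of reach is approached as far as the arm can. A call with a gripper value outside its range is refused whole. The fingers move at their own pace and stop on an object; FORCE is the grip in N (left out, the last holds). Time passes only in rows, so rows that repeat a pose let the fingers close. It gives the time, the measured TCP pose, the force and the opening at its end, in the units of the state.
- robot.observe(): the state, without advancing time (a new reading comes with each control period).
- robot.read_camera(name): name is "scene" or "side" or "wrist"; returns the picture (420x560x3 uint8, red, green, blue); there is no depth.
- robot.camera_params(name): a dict with "camera_matrix" (3x3 intrinsics, pixels), "R" (3x3) and "t" (3): a world point X has camera coordinates R X + t. Camera axes: x right, y down, z forward; pixel columns grow to the right and rows downward; lengths in m; the calibration is good to about 2 mm. A picture is of the moment at which its call begins: read the wrist's pose just before it. camera_params takes no time and is no camera call; for the wrist camera it gives the pose at the moment of the call.
- robot.hand_in(): hands the job in, once; it reports no verdict.
Trained networks look in the newest picture that a camera, given by its name, has taken for a name from the list of things; names that differ only in an ending like _2 or _b are one class to them, and where a whole thing is asked for, a point or a joint stands for the part that bears it (a point fixed in the world has none). Each returns a list of dicts, best first, with "score" (0 to 1); they miss things now and then, are a little off and sometimes report something else, mostly with a low value. They report only what shows in the picture. A call takes as long as a camera call. They do not tell look-alikes from the thing itself.
- robot.look_for(camera, label): "centre" ([x, y, z] in m, in the coordinates of the camera as it stood for that picture, good to about 4 mm: the middle of the surface that is visible of it).
- robot.masks_of(camera, label): "mask" (420x560 bool, what is visible of it).
The state is a dict: "time": time; "qpos": joint angles; "qvel": joint speeds; "joint_efforts": joint torques, N m; "tool_pos": TCP position; "tool_rot": TCP orientation; "contact_force": force on the tool from outside, world axes, zero at the start; "torque": the same for the moment, N m; "opening": finger opening in m.
Only numpy, scipy, OpenCV 4.12 (cv2) and the standard library are available. Lean on these libraries where they do the work, as an engineer would, in place of code of your own. Each camera call takes 0.05 s, during which the arm holds its last target.

## Working session

There is one attempt and no reset: what is moved stays moved. The work goes in short steps, Python scripts to look and compute and a shell command to move; the robot and the scene stay as the last step left them, time stands still between calls to the robot, and variables do not carry over. Pictures are saved under pics/ and viewed, and the job is handed in when it is done.

```bash
mkdir -p pics; ls; python3 - <<'E'
from cell import robot
import cv2
print(robot.observe())
for c in ["scene","side","wrist"]:
    p=robot.camera_params(c); print(c,p)
    im=robot.read_camera(c); cv2.imwrite(f"pics/{c}0.png",im[:,:,::-1])
E
```

```text
pics
{'time': 0.0, 'qpos': array([ 1.20002972e+00,  3.42749735e-01,  1.52503969e+00, -3.55163439e-06,
        1.27536087e+00, -1.46028902e-01]), 'qvel': array([-0.00233039, -0.00028215, -0.00171338,  0.00067155,  0.001405  ,
        0.00024035]), 'joint_efforts': array([ 1.53106179e-03, -4.31235874e+01, -2.44218135e+01,  7.17500551e-02,
        5.58100606e-02, -1.22924225e-04]), 'tool_pos': array([0.11684979, 0.51143646, 0.240023  ]), 'tool_rot': array([-3.14005110e+00, -2.23291989e-04,  2.91685582e+00]), 'contact_force': array([-0.06346532, -0.29360636, -0.38621305]), 'torque': array([ 0.02556036, -0.0073894 , -0.01206909]), 'opening': 0.09165065362655607}
scene {'camera_matrix': array([[407.71014357,   0.        , 277.14003613],
       [  0.        , 407.71014357, 208.29170392],
       [  0.        ,   0.        ,   1.        ]]), 'R': array([[ 0.6253998 ,  0.78004604,  0.02008139],
       [ 0.52141348, -0.39861878, -0.75447402],
       [-0.58051965,  0.48231861, -0.65602263]]), 't': array([-0.3237257 , -0.24629252,  1.6354948 ])}
side {'camera_matrix': array([[496.41816322,   0.        , 283.57809208],
       [  0.        , 496.41816322, 199.8483751 ],
       [  0.        ,   0.        ,   1.        ]]), 'R': array([[-9.34152378e-01, -3.56873177e-01, -9.32934389e-04],
       [-2.63676302e-01,  6.91956841e-01, -6.72064385e-01],
       [ 2.40487303e-01, -6.27564551e-01, -7.40492128e-01]]), 't': array([0.50429324, 0.20948187, 1.23152393])}
wrist {'camera_matrix': array([[313.46041768,   0.        , 277.03178625],
       [  0.        , 313.46041768, 209.61782867],
       [  0.        ,   0.        ,   1.        ]]), 'R': array([[ 2.22973464e-01,  9.74824278e-01, -6.79835478e-04],
       [ 9.35454116e-01, -2.13771952e-01,  2.81473178e-01],
       [ 2.74241558e-01, -6.33970043e-02, -9.59568855e-01]]), 't': array([-0.52612329, -0.03436838,  0.3890118 ])}
```

View pics/scene0.png

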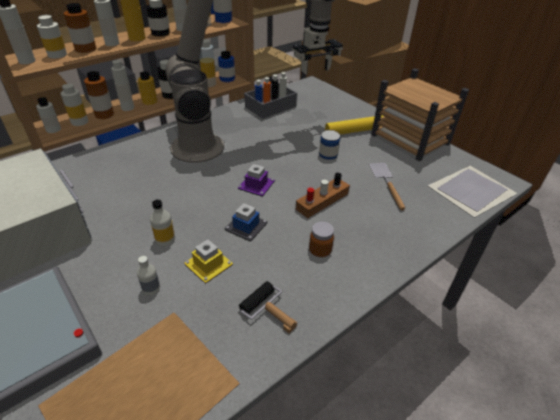

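View pics/side0.png

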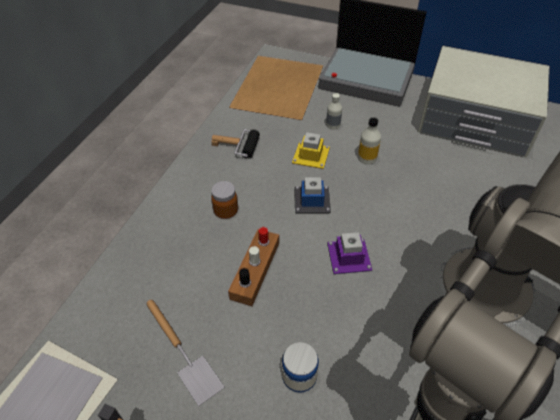

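View pics/wrist0.png

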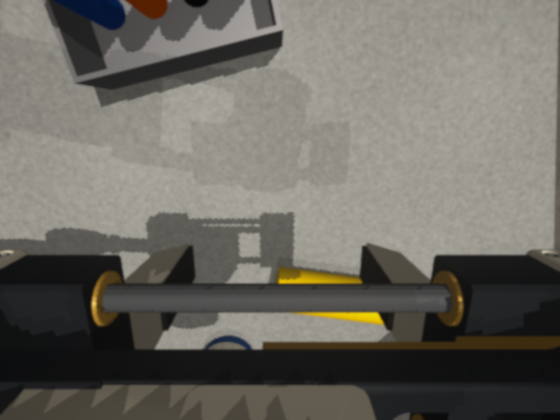

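The scene view shows the stand with red (310,194), white (323,186) and black (338,179) knobs, and the blue fixture near (246,216) between the purple and yellow ones. In the side view, red is at (263,235) and the blue fixture's mouth at (313,186). Next I'll triangulate these.

```bash
cat > h.py <<'E'
from cell import robot
import cv2, numpy as np
def P(c,p=None):
    p=p or robot.camera_params(c); return p["camera_matrix"]@np.hstack([p["R"],np.array(p["t"])[:,None]])
def tri(c1,u1,c2,u2):
    X=cv2.triangulatePoints(P(c1),P(c2),np.float64(u1).reshape(2,1),np.float64(u2).reshape(2,1)).ravel(); return X[:3]/X[3]
def proj(c,X,p=None):
    x=P(c,p)@np.r_[X,1]; return x[:2]/x[2]
def toworld(c,x,p=None):
    p=p or robot.camera_params(c); return p["R"].T@(np.array(x)-p["t"])
def onplane(c,u,z,p=None):
    p=p or robot.camera_params(c)
    d=p["R"].T@np.linalg.inv(p["camera_matrix"])@np.r_[u,1]; o=-p["R"].T@p["t"]
    return o+d*(z-o[2])/d[2]
E
python3 - <<'E'
from h import *
np.set_printoptions(precision=4,suppress=True)
for c in ["scene","side"]:
  for l in ["pin_grip","socket_mouth","fixture","stand_top"]:
    for d in robot.look_for(c,l)[:6]:
        w=toworld(c,d["centre"]); print(c,l,round(d["score"],2),w,proj(c,w))
  for i,d in enumerate(robot.masks_of(c,"pin_grip")[:4]):
    ys,xs=np.nonzero(d["mask"]); print("mask",d["score"],xs.min(),xs.max(),ys.min(),ys.max(),xs.mean(),ys.mean())
  im=robot.read_camera(c)
  a,b=((310,205),(263,235)) [0 if c=="scene" else 1]
  x0,y0=(220,160) if c=="scene" else (220,160)
  w=140;cv2.imwrite(f"pics/{c}_crop.png",cv2.resize(im[y0:y0+110,x0:x0+w,::-1],None,fx=5,fy=5,interpolation=cv2.INTER_CUBIC))
E
```

```text
scene socket_mouth 0.86 [ 0.5703 -0.2891  0.0655] [207.6622 250.7706]
scene socket_mouth 0.76 [ 0.5017 -0.1111  0.0706] [245.9491 210.3558]
scene socket_mouth 0.7 [0.3502 0.0379 0.0656] [255.7609 171.1244]
scene fixture 0.91 [ 0.5189 -0.1251  0.0307] [245.8578 224.8759]
scene fixture 0.81 [ 0.5871 -0.2966  0.0312] [209.6329 263.977 ]
scene fixture 0.65 [0.3611 0.0294 0.0223] [255.8306 183.5499]
scene stand_top 0.61 [0.5781 0.1441 0.0383] [322.9365 198.8291]
mask 0.48 307 313 189 202 310.12 195.2
mask 0.43 236 255 204 221 245.3607843137255 212.23921568627452
side pin_grip 0.61 [0.5691 0.4589 0.0044] [195.5032 372.219 ]
side pin_grip 0.55 [0.5542 0.112  0.0713] [262.2294 236.9888]
side socket_mouth 0.79 [ 0.564  -0.2758  0.0666] [308.8169 141.646 ]
side socket_mouth 0.7 [0.3421 0.0487 0.0772] [351.3138 240.7813]
side socket_mouth 0.68 [ 0.4966 -0.1042  0.0725] [311.8106 184.4389]
side socket_mouth 0.47 [0.5528 0.1131 0.0707] [262.579  237.6467]
side socket_mouth 0.46 [ 0.7664 -0.2369  0.0313] [242.642  142.6796]
side fixture 0.93 [ 0.5523 -0.2645  0.0265] [310.7534 154.83  ]
side fixture 0.9 [0.3398 0.0613 0.0267] [348.8442 256.9661]
side fixture 0.61 [ 0.4951 -0.0923  0.0288] [310.31   198.3096]
side stand_top 0.98 [0.5405 0.1897 0.0407] [255.5693 269.8293]
mask 0.73 258 266 228 243 262.260162601626 235.4390243902439
mask 0.68 239 250 268 286 244.19230769230768 276.85714285714283
```

View pics/scene_crop.png

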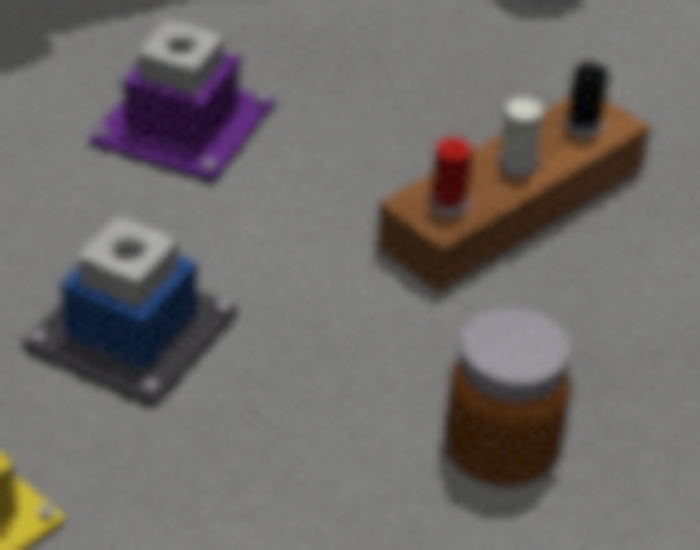

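View pics/side_crop.png

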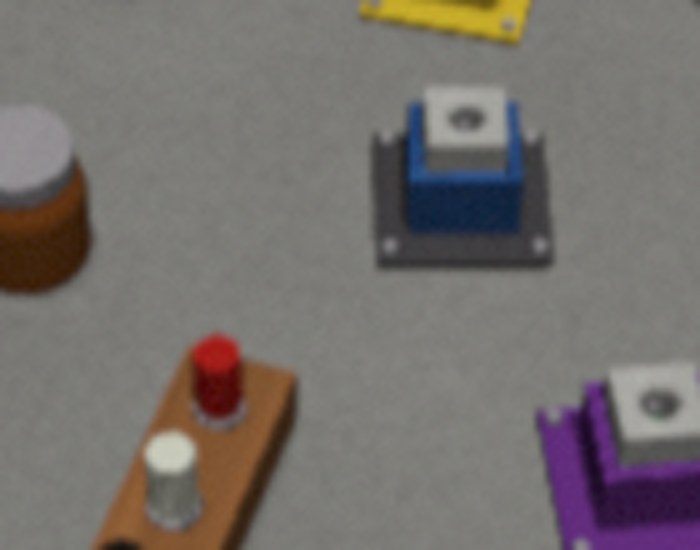

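The crops show the blue fixture's hole at scene (245.2,209.4) and side (313.0,183.2). The red knob is at scene (310,194) and side (263,236). The red pin is at the stand's near end, with white in the middle.

```bash
python3 - <<'E'
from h import *
np.set_printoptions(precision=4,suppress=True)
def cr(x,y): return (220+(x+.5)/5-.5,160+(y+.5)/5-.5)
m=(cr(128,249),cr(467,118))
print("mouth",tri("scene",m[0],"side",m[1]),onplane("scene",m[0],.072),onplane("side",m[1],.072))
# knob tops z=.086
r=(cr(455,149),cr(216,351)); w=(cr(525,108),cr(171,452))
for k in (r,w): print("knobtop",tri("scene",k[0],"side",k[1]),onplane("scene",k[0],.086),onplane("side",k[1],.086))
print("black",onplane("scene",cr(592,72),.086))
# knob middles
r=(cr(452,172),cr(218,378)); print("knobmid",tri("scene",r[0],"side",r[1]))
# fixture plate corners side (z=.008)
for q in [(377,266),(550,262)]: print(onplane("side",cr(*q),.008))
# block top corners
for q in [(423,87),(507,87),(510,148),(425,148)]: print(onplane("side",cr(*q),.072))
E
```

```text
mouth [ 0.4959 -0.1108  0.0709] [ 0.498  -0.1112  0.072 ] [ 0.4952 -0.1103  0.072 ]
knobtop [0.5574 0.1015 0.0859] [0.5588 0.1019 0.086 ] [0.5567 0.1009 0.086 ]
knobtop [0.5536 0.167  0.0863] [0.5546 0.1678 0.086 ] [0.5531 0.1662 0.086 ]
black [0.5529 0.2316 0.086 ]
knobmid [0.5564 0.1023 0.0657]
[ 0.5226 -0.0438  0.008 ]
[ 0.4337 -0.0809  0.008 ]
[ 0.5258 -0.1244  0.072 ]
[ 0.4821 -0.1411  0.072 ]
[ 0.4661 -0.0971  0.072 ]
[ 0.5093 -0.0806  0.072 ]
```

```bash
cat >> h.py <<'E'
from scipy.spatial.transform import Rotation as Ro
def go(pos,yaw_deg):
    s=robot.observe(); R=Ro.from_euler("xyz",s["tool_rot"])
    T=Ro.from_euler("xyz",[np.pi,0,np.radians(yaw_deg)])
    d=R.inv().apply(np.array(pos)-s["tool_pos"])*100; w=np.degrees((R.inv()*T).as_rotvec())
    print("t",round(s["time"],2),"pos",s["tool_pos"].round(4),"rpy",np.degrees(s["tool_rot"]).round(2),"F",s["contact_force"].round(1),"op",round(s["opening"],4))
    print("shift cm",d.round(2),"rot deg",w.round(2))
E
python3 - <<'E'
from h import *
go([.557,.1015,.19],92.4)
for z in(.085,.0): print("jar",onplane("side",(224,190),z))
p=robot.camera_params("wrist");s=robot.observe();print("cam in tool",Ro.from_euler("xyz",s["tool_rot"]).inv().apply(-p["R"].T@p["t"]-s["tool_pos"]))
E
```

```text
t 0.75 pos [0.117  0.5118 0.2407] rpy [179.99   0.   167.12] F [-0.5  0.8  0.7] op 0.0919
shift cm [-52.04 -30.19   5.07] rot deg [ 0.   -0.   74.72]
jar [0.70667107 0.01092137 0.085     ]
jar [ 0.74850561 -0.05904554  0.        ]
cam in tool [ 0.07644511  0.00154316 -0.14246989]
```

```bash
python3 -m creep '[[[-52,-30.2,2,0,0,74.7,1],[-52,-30.2,2,0,0,74.7,1],[-52,-30.2,2,0,0,74.7,1],[-52,-30.2,2,0,0,74.7,1],[-52,-30.2,2,0,0,74.7,1],[-52,-30.2,2,0,0,74.7,1],[-52,-30.2,2,0,0,74.7,1],[-52,-30.2,2,0,0,74.7,1]]]'
python3 -c "
from h import *
go([.557,.1015,.19],92.4)"
```

```text
time: 1.55
tool_pos: [0.4105, 0.2374, 0.2276]
tool_rot: [3.141, -0.0, 1.711]
contact_force: [1.1, 0.6, 0.5]
opening: 0.0919
t 1.55 pos [0.4105 0.2374 0.2276] rpy [ 1.7996e+02 -2.0000e-02  9.8000e+01] F [1.1 0.6 0.5] op 0.0919
shift cm [-15.5   12.61   3.77] rot deg [ 0.04 -0.02  5.6 ]
```

```bash
python3 -m creep '[[[-15.5,12.6,3.8,0,0,5.6,1],[-15.5,12.6,3.8,0,0,5.6,1],[-15.5,12.6,3.8,0,0,5.6,1],[-15.5,12.6,3.8,0,0,5.6,1],[-15.5,12.6,3.8,0,0,5.6,1],[-15.5,12.6,3.8,0,0,5.6,1],[-15.5,12.6,3.8,0,0,5.6,1]]]'
python3 - <<'E'
from h import *
go([.557,.1015,.063],92.4)
p=robot.camera_params("wrist")
im=robot.read_camera("wrist");cv2.imwrite("pics/w1.png",im[:,:,::-1])
for l in ("pin_grip","stand_top"):
  for d in robot.look_for("wrist",l): w=toworld("wrist",d["centre"],p); print(l,d["score"],w,proj("wrist",w,p))
print("expect top",proj("wrist",[.557,.1015,.086],p))
E
```

```text
time: 2.25
tool_pos: [0.5562, 0.1022, 0.1898]
tool_rot: [3.142, -0.001, 1.613]
contact_force: [-0.1, 0.1, 0.8]
opening: 0.0916
t 2.25 pos [0.5562 0.1022 0.1898] rpy [ 1.800e+02 -5.000e-02  9.243e+01] F [-0.1  0.1  0.8] op 0.0916
shift cm [-0.09  0.08 12.68] rot deg [ 0.   -0.05  0.03]
pin_grip 0.84 [0.56098306 0.10414411 0.08939239] [282.94613375 215.4089606 ]
expect top [277.88929395 217.05011465]
```

View pics/w1.png

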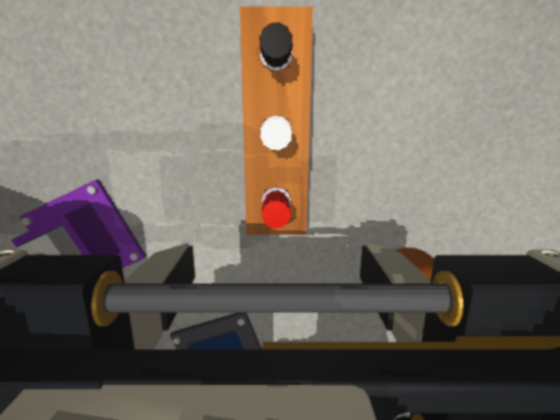

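The wrist view shows the red knob's top at about (276,213), with white and black above it and the stand running straight up the image. The position agrees with the triangulation to about 3 mm.

```bash
python3 - <<'E'
from h import *
p=robot.camera_params("wrist")
im=robot.read_camera("wrist").astype(int)
r=(im[:,:,0]>150)&(im[:,:,1]<70)&(im[:,:,2]<70);r[230:]=0;r[:190]=0
ys,xs=np.nonzero(r);print(xs.min(),xs.max(),ys.min(),ys.max())
(c,rad)=cv2.minEnclosingCircle(np.float32(np.c_[xs,ys]));print(c,rad)
cx=(xs.min()+xs.max())/2; cy=ys.max()-(xs.max()-xs.min())/2
print(cx,cy,onplane("wrist",(cx,cy),.086,p))
go([.5562,.103,.064],92.4)
E
```

```text
261 290 201 227
(275.5, 214.0) 14.8071928024292
275.5 212.5 [0.55504823 0.10568301 0.086     ]
t 2.45 pos [0.5563 0.1027 0.1903] rpy [ 1.7992e+02 -3.0000e-02  9.2510e+01] F [-0.2 -0.4 -0.2] op 0.0918
shift cm [ 0.02 -0.03 12.63] rot deg [ 0.08 -0.03  0.11]
```

```bash
python3 -m creep '[[[0.1,0,5,0,0,0,1],[0.1,0,9,0,0,0,1],[0.1,0,11.5,0,0,0,1],[0.1,0,12.6,0,0,0,1],[0.1,0,12.6,0,0,0,1],[0.1,0,12.6,0,0,0,1]]]' 20
python3 - <<'E'
from h import *
go([.5562,.103,.064],92.4)
im=robot.read_camera("wrist");cv2.imwrite("pics/w2.png",im[:,:,::-1])
E
```

```text
time: 3.05
tool_pos: [0.5573, 0.1041, 0.0657]
tool_rot: [3.138, -0.001, 1.615]
contact_force: [-0.2, 0.3, 0.3]
opening: 0.092
t 3.05 pos [0.5573 0.1041 0.0657] rpy [ 1.7979e+02 -4.0000e-02  9.2540e+01] F [-0.2  0.3  0.3] op 0.092
shift cm [-0.11 -0.11  0.17] rot deg [ 0.21 -0.04  0.14]
```

View pics/w2.png

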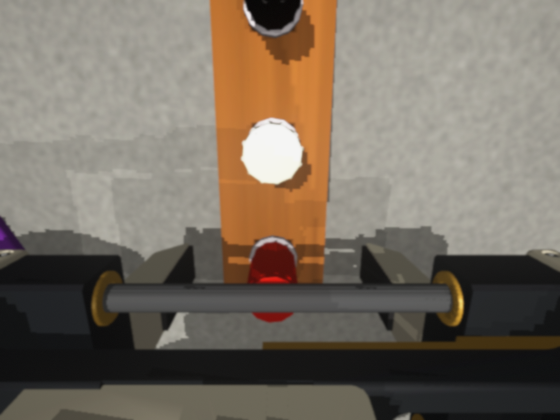

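The red knob sits at (272,285) between the open fingers (inner edges about 193 and 362), roughly centred. I'll close now.

```bash
python3 -m creep '[[[0,-0.1,0.1,0,0,0,0],[0,-0.1,0.1,0,0,0,-1],[0,-0.1,0.1,0,0,0,-1],[0,-0.1,0.1,0,0,0,-1],[0,-0.1,0.1,0,0,0,-1],[0,-0.1,0.1,0,0,0,-1]]]' 30
python3 -c "
from h import *
go([.5562,.103,.064],92.4)"
```

```text
time: 3.7
tool_pos: [0.5566, 0.104, 0.065]
tool_rot: [3.137, -0.001, 1.615]
contact_force: [-0.1, -0.1, -0.2]
opening: 0.0483
t 3.7 pos [0.5566 0.104  0.065 ] rpy [ 1.7974e+02 -4.0000e-02  9.2530e+01] F [-0.1 -0.1 -0.2] op 0.0483
shift cm [-0.09 -0.04  0.1 ] rot deg [ 0.26 -0.04  0.13]
```

```bash
python3 -m creep '[[[0,0,0,0.2,0,0,-1],[0,0,0,0.2,0,0,-1],[0,0,0,0.2,0,0,-1],[0,0,0,0.2,0,0,-1],[0,0,0,0.2,0,0,-1],[0,0,0,0.2,0,0,-1]]]' 30
python3 -c "
from h import *
go([.5562,.103,.064],92.4)"
```

```text
time: 4.3
tool_pos: [0.5565, 0.104, 0.065]
tool_rot: [3.141, -0.001, 1.615]
contact_force: [0.4, 0.4, -0.2]
opening: 0.0233
t 4.3 pos [0.5565 0.104  0.065 ] rpy [ 1.7995e+02 -3.0000e-02  9.2530e+01] F [ 0.4  0.4 -0.2] op 0.0233
shift cm [-0.1  -0.03  0.1 ] rot deg [ 0.05 -0.03  0.13]
```

```bash
python3 -m creep '[[[0,0,-1,0,0,0,-1],[0,0,-3,0,0,0,-1],[0,0,-6,0,0,0,-1],[0,0,-10,0,0,0,-1],[0,0,-12,0,0,0,-1],[0,0,-12,0,0,0,-1]]]' 40
python3 - <<'E'
from h import *
go([.4965,-.1107,.19],92.4)
for c in ["side","wrist"]:
  im=robot.read_camera(c);cv2.imwrite(f"pics/{c}3.png",im[:,:,::-1])
E
```

```text
time: 4.9
tool_pos: [0.5582, 0.104, 0.1891]
tool_rot: [3.133, -0.001, 1.615]
contact_force: [0.7, 0.2, -0.9]
opening: 0.0235
t 4.9 pos [0.5582 0.104  0.1891] rpy [ 1.7951e+02 -4.0000e-02  9.2530e+01] F [ 0.7  0.2 -0.9] op 0.0235
shift cm [-21.18  -7.11  -0.17] rot deg [ 0.49 -0.04  0.13]
```

View pics/side3.png

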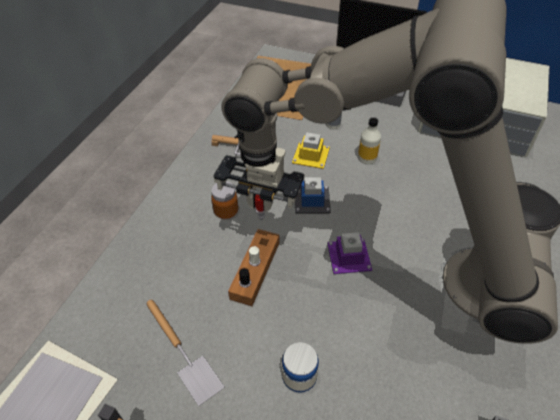

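View pics/wrist3.png

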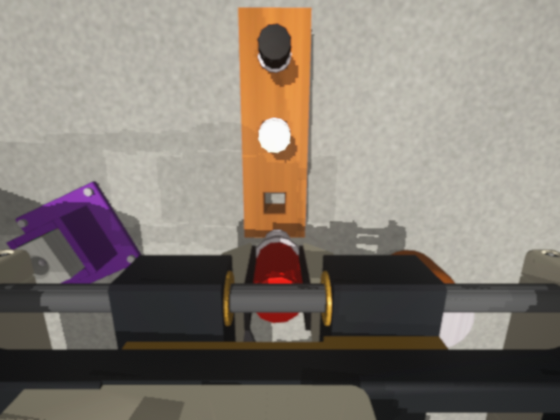

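The pin is lifted, hanging straight between the fingers, with its stand hole empty at wrist (275,202). That hole gives me a calibration check for the wrist camera. Next I'll move to where the wrist camera sees the mouth.

```bash
python3 - <<'E'
from h import *
p=robot.camera_params("wrist")
im=robot.read_camera("wrist");cv2.imwrite("pics/w3c.png",cv2.resize(im[170:250,230:330,::-1],None,fx=6,fy=6,interpolation=cv2.INTER_CUBIC))
print(robot.observe()["tool_pos"],robot.observe()["tool_rot"],onplane("wrist",(275,202),.04,p), proj("wrist",[.5565,.104,.04],p))
np.savez("p3.npz",R=p["R"],t=p["t"],K=p["camera_matrix"])
E
python3 -m creep '[[[-27.1,-7.4,-0.3,0.4,0,0,-1],[-27.1,-7.4,-0.3,0.4,0,0,-1],[-27.1,-7.4,-0.3,0.4,0,0,-1],[-27.1,-7.4,-0.3,0.4,0,0,-1],[-27.1,-7.4,-0.3,0.4,0,0,-1],[-27.1,-7.4,-0.3,0.4,0,0,-1],[-27.1,-7.4,-0.3,0.4,0,0,-1],[-27.1,-7.4,-0.3,0.4,0,0,-1]]]' 40
python3 - <<'E'
from h import *
for i in range(3): p=robot.camera_params("wrist"); im=robot.read_camera("wrist")
cv2.imwrite("pics/w4.png",im[:,:,::-1])
go([.4965,-.1107,.19],92.4)
for d in robot.look_for("wrist","socket_mouth"): w=toworld("wrist",d["centre"],p); print(d["score"],w,proj("wrist",w,p))
np.savez("p4.npz",R=p["R"],t=p["t"],K=p["camera_matrix"])
E
```

```text
[0.55563909 0.10385219 0.18400281] [-3.14058229e+00 -6.03913149e-04  1.61496834e+00] [0.55440528 0.10490334 0.04      ] [277.16377669 203.01183434]
time: 5.85
tool_pos: [0.4929, -0.1703, 0.1855]
tool_rot: [-3.131, -0.002, 1.613]
contact_force: [0.4, 0.2, -0.7]
opening: 0.0235
t 6.0 pos [ 0.4936 -0.1689  0.1862] rpy [-1.7947e+02 -9.0000e-02  9.2610e+01] F [ 0.   0.  -0.3] op 0.0234
shift cm [ 5.8   0.55 -0.37] rot deg [-0.53 -0.09  0.21]
0.92 [ 0.494971   -0.10793562  0.06879855] [283.57249575 139.52116834]
```

View pics/w3c.png

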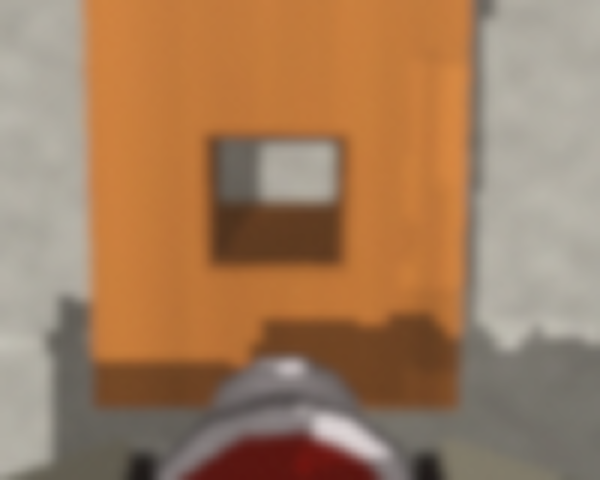

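View pics/w4.png

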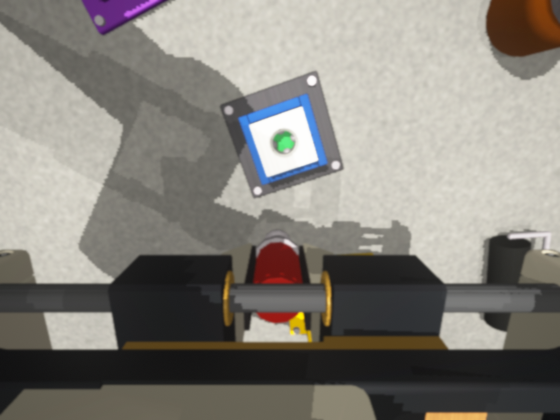

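The blue fixture is at (284,140) and its hole, showing green inside, is at about (284.5,142). The pin is held upright.

```bash
python3 - <<'E'
from h import *
s=robot.observe(); p=robot.camera_params("wrist"); im=robot.read_camera("wrist")
cv2.imwrite("pics/w5c.png",cv2.resize(im[90:200,215:350,::-1],None,fx=5,fy=5,interpolation=cv2.INTER_CUBIC))
print(s["tool_pos"],np.degrees(s["tool_rot"]))
for u in [(284.5,142)]: print(onplane("wrist",u,.072,p))
E
```

```text
[ 0.49375886 -0.16884999  0.18645055] [-1.79494387e+02 -7.22811228e-02  9.26349696e+01]
[ 0.49614985 -0.10953665  0.072     ]
```

View pics/w5c.png

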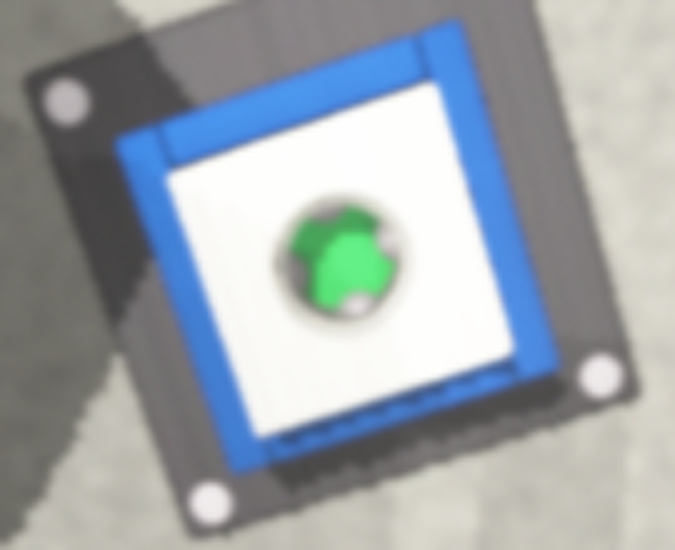

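```bash
python3 - <<'E'
from h import *
go([.4961,-.1092,.17],92.6)
E
```

```text
t 6.1 pos [ 0.4938 -0.1689  0.1866] rpy [-1.7951e+02 -6.0000e-02  9.2640e+01] F [-0.3  0.1 -1.4] op 0.0231
shift cm [5.96 0.52 1.67] rot deg [-0.49 -0.06  0.04]
```

```bash
python3 -m creep '[[[2,0.2,0.5,-0.2,0,0,-1],[4,0.4,1,-0.4,0,0,-1],[6,0.5,1.7,-0.5,0,0,-1],[6,0.5,1.7,-0.5,0,0,-1],[6,0.5,1.7,-0.5,0,0,-1],[6,0.5,1.7,-0.5,0,0,-1]]]' 50
python3 - <<'E'
from h import *
for c in ["scene","side"]:
  im=robot.read_camera(c);x0,y0=(195,150) if c=="scene" else (250,110)
  cv2.imwrite(f"pics/{c}6.png",cv2.resize(im[y0:y0+100,x0:x0+110,::-1],None,fx=5,fy=5,interpolation=cv2.INTER_CUBIC))
go([.4961,-.1092,.12],92.6)
E
```

```text
time: 6.7
tool_pos: [0.4963, -0.1092, 0.17]
tool_rot: [3.141, -0.0, 1.617]
contact_force: [0.3, -0.0, -0.5]
opening: 0.0229
t 6.8 pos [ 0.4962 -0.1094  0.17  ] rpy [ 1.7995e+02 -3.0000e-02  9.2600e+01] F [ 1.   0.2 -0.6] op 0.0235
shift cm [ 0.02 -0.01  5.  ] rot deg [ 0.05 -0.03  0.  ]
```

View pics/scene6.png

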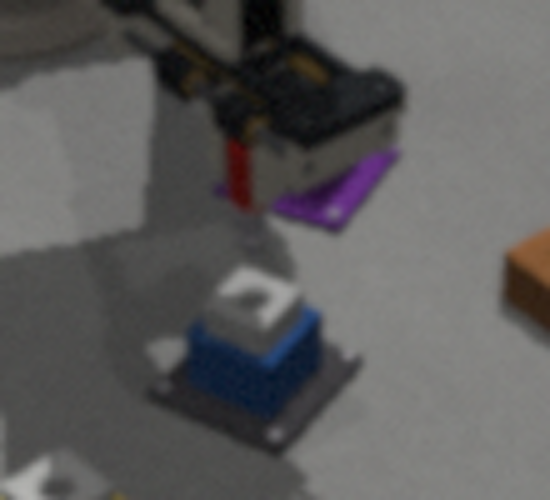

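View pics/side6.png

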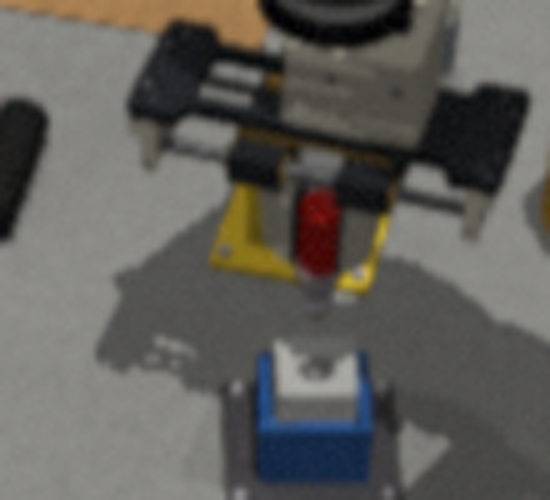

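In both crops the pin tip (scene crop 258,240; side crop 318,310) sits above the hole (258,295 and 318,368). It's aligned, so I'll start down carefully.

```bash
python3 -m creep '[[[0,0,1,0,0,0,-1],[0,0,2,0,0,0,-1],[0,0,3,0,0,0,-1],[0,0,3.7,0,0,0,-1],[0,0,4.2,0,0,0,-1],[0,0,4.2,0,0,0,-1]]]'
python3 -c "
from h import *
go([.4961,-.1092,.112],92.6)"
```

```text
time: 7.4
tool_pos: [0.4958, -0.1093, 0.127]
tool_rot: [-3.141, -0.001, 1.616]
contact_force: [0.4, 0.6, 0.1]
opening: 0.0231
t 7.4 pos [ 0.4958 -0.1093  0.127 ] rpy [-1.7996e+02 -7.0000e-02  9.2600e+01] F [0.4 0.6 0.1] op 0.0231
shift cm [0.   0.03 1.5 ] rot deg [-0.04 -0.07  0.  ]
```

```bash
python3 -m creep '[[[0,0,0.5,0,0,0,-1],[0,0,1,0,0,0,-1],[0,0,1.5,0,0,0,-1],[0,0,1.5,0,0,0,-1],[0,0,1.5,0,0,0,-1]]]'
python3 -c "
from h import *
go([.4961,-.1092,.097],92.6)"
```

```text
time: 7.9
tool_pos: [0.4957, -0.1092, 0.112]
tool_rot: [-3.141, -0.001, 1.616]
contact_force: [-0.8, 0.6, -0.7]
opening: 0.0233
t 7.9 pos [ 0.4957 -0.1092  0.112 ] rpy [-1.7994e+02 -8.0000e-02  9.2600e+01] F [-0.8  0.6 -0.7] op 0.0233
shift cm [-0.    0.04  1.49] rot deg [-0.06 -0.08  0.  ]
```

The tip has entered freely. Next I'll press down gradually.

```bash
python3 -m creep '[[[0,0,0.3,0,0,0,-1],[0,0,0.6,0,0,0,-1],[0,0,0.9,0,0,0,-1],[0,0,1.2,0,0,0,-1],[0,0,1.2,0,0,0,-1]]]' 55
python3 -c "
from h import *
go([.4961,-.1092,.088],92.6)"
```

```text
time: 8.4
tool_pos: [0.4958, -0.1093, 0.1005]
tool_rot: [-3.141, -0.001, 1.616]
contact_force: [-3.5, 0.7, 9.7]
opening: 0.0233
t 8.4 pos [ 0.4958 -0.1093  0.1005] rpy [-1.7997e+02 -6.0000e-02  9.2610e+01] F [-3.5  0.7  9.7] op 0.0233
shift cm [0.01 0.03 1.25] rot deg [-0.03 -0.06  0.01]
```

```bash
python3 -m creep '[[[0,-0.05,0.2,0,0,0,-1],[0,-0.05,0.4,0,0,0,-1],[0,-0.05,0.6,0,0,0,-1],[0,-0.05,0.6,0,0,0,-1]]]'
python3 -c "
from h import *
go([.4961,-.1092,.088],92.6)"
```

```text
time: 8.8
tool_pos: [0.4954, -0.1093, 0.0943]
tool_rot: [-3.141, -0.001, 1.616]
contact_force: [-0.4, 1.5, 2.1]
opening: 0.0229
t 8.8 pos [ 0.4954 -0.1093  0.0943] rpy [-1.7999e+02 -5.0000e-02  9.2600e+01] F [-0.4  1.5  2.1] op 0.0229
shift cm [0.01 0.07 0.63] rot deg [-0.01 -0.05  0.  ]
```

The force fell from 10 N to 2 N, which looks like the snap. I'll press a little more to be sure it's home.

```bash
python3 -m creep '[[[0,0,0.3,0,0,0,-1],[0,0,0.5,0,0,0,-1],[0,0,0.7,0,0,0,-1],[0,0,0.7,0,0,0,-1],[0,0,0.7,0,0,0,-1]]]'
python3 -c "
from h import *
go([.4961,-.1092,.097],92.6)
im=robot.read_camera('side')
cv2.imwrite('pics/side8.png',cv2.resize(im[130:230,260:370,::-1],None,fx=5,fy=5,interpolation=cv2.INTER_CUBIC))
"
```

```text
time: 9.3
tool_pos: [0.4956, -0.1093, 0.088]
tool_rot: [3.141, -0.001, 1.616]
contact_force: [-4.5, 1.4, 12.0]
opening: 0.0231
t 9.3 pos [ 0.4956 -0.1093  0.088 ] rpy [ 1.7998e+02 -4.0000e-02  9.2610e+01] F [-4.5  1.4 12. ] op 0.0231
shift cm [ 0.01  0.05 -0.9 ] rot deg [ 0.02 -0.04  0.01]
```

View pics/side8.png

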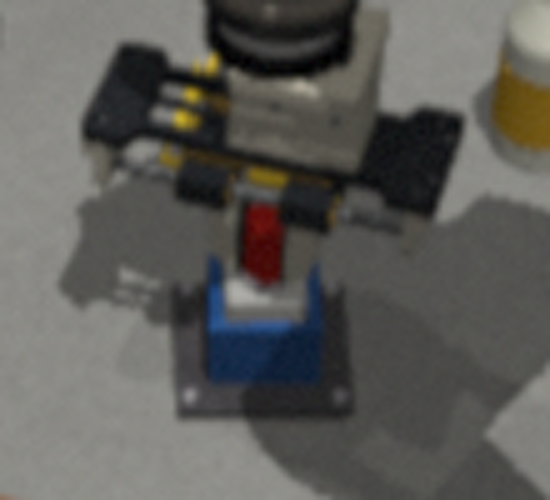

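```bash
python3 -m creep '[[[0,-0.05,0.2,0,0,0,-1],[0,-0.05,0.4,0,0,0,-1],[0,-0.05,0.4,0,0,0,-1],[0,-0.05,0.4,0,0,0,-1]]]'
python3 -c "
from h import *
go([.4961,-.1092,.096],92.6)"
```

```text
time: 9.75
tool_pos: [0.4955, -0.1094, 0.0853]
tool_rot: [3.14, -0.0, 1.616]
contact_force: [-4.9, 1.9, 16.2]
opening: 0.0233
t 9.75 pos [ 0.4955 -0.1094  0.0853] rpy [ 1.7989e+02 -1.0000e-02  9.2610e+01] F [-4.9  1.9 16.2] op 0.0233
shift cm [ 0.01  0.06 -1.07] rot deg [ 0.11 -0.01  0.01]
```

The response is linear at 1.6 N/mm, with zero force at about TCP z 0.0956, so the pin is home. I'll go up to neutral first, then tug.

```bash
python3 -m creep '[[[0,0,-0.4,0,0,0,-1],[0,0,-0.8,0,0,0,-1],[0,0,-1.1,0,0,0,-1],[0,0,-1.1,0,0,0,-1],[0,0,-1.1,0,0,0,-1]]]'
python3 -c "
from h import *
go([.4961,-.1092,.103],92.6)"
```

```text
time: 10.25
tool_pos: [0.4954, -0.1093, 0.0959]
tool_rot: [3.14, -0.0, 1.616]
contact_force: [-0.6, -0.2, -0.4]
opening: 0.0229
t 10.25 pos [ 0.4954 -0.1093  0.0959] rpy [ 1.7991e+02 -2.0000e-02  9.2610e+01] F [-0.6 -0.2 -0.4] op 0.0229
shift cm [ 0.01  0.07 -0.71] rot deg [ 0.09 -0.02  0.01]
```

```bash
python3 -m creep '[[[0,0,-0.2,0,0,0,-1],[0,0,-0.4,0,0,0,-1],[0,0,-0.6,0,0,0,-1],[0,0,-0.6,0,0,0,-1]]]'
python3 -c "
from h import *
go([.4961,-.1092,.103],92.6)"
```

```text
time: 10.65
tool_pos: [0.4951, -0.1092, 0.1015]
tool_rot: [3.141, -0.001, 1.616]
contact_force: [0.1, 0.1, -8.2]
opening: 0.0228
t 10.65 pos [ 0.4951 -0.1092  0.1015] rpy [ 1.7995e+02 -5.0000e-02  9.2600e+01] F [ 0.1  0.1 -8.2] op 0.0228
shift cm [-0.    0.1  -0.15] rot deg [ 0.05 -0.05  0.  ]
```

```bash
python3 -m creep '[[[0,0,-0.14,0,0,0,-1],[0,0,-0.14,0,0,0,-1],[0,0,-0.14,0,0,0,-1],[0,0,-0.14,0,0,0,-1]]]'
python3 -c "
from h import *
go([.4961,-.1092,.103],92.6)
for c in ['side','scene']:
  im=robot.read_camera(c);x0,y0=(195,150) if c=='scene' else (260,130)
  cv2.imwrite(f'pics/{c}9.png',cv2.resize(im[y0:y0+100,x0:x0+110,::-1],None,fx=5,fy=5,interpolation=cv2.INTER_CUBIC))
  print(robot.observe()['contact_force'])
"
```

```text
time: 11.05
tool_pos: [0.495, -0.1092, 0.1027]
tool_rot: [3.141, -0.001, 1.616]
contact_force: [1.0, -0.4, -9.7]
opening: 0.0231
t 11.05 pos [ 0.495  -0.1092  0.1027] rpy [ 1.7998e+02 -5.0000e-02  9.2600e+01] F [ 1.  -0.4 -9.7] op 0.0231
shift cm [-0.    0.11 -0.03] rot deg [ 0.02 -0.05  0.  ]
[  1.11413913   0.16085531 -10.10553425]
[ 0.57655542 -0.01938161 -9.97597851]
```

View pics/side9.png

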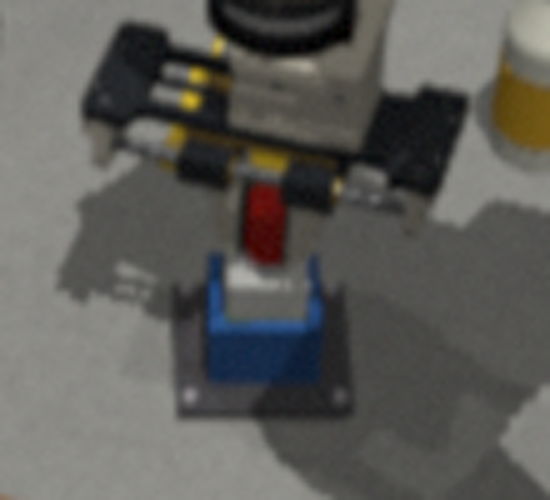

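View pics/scene9.png

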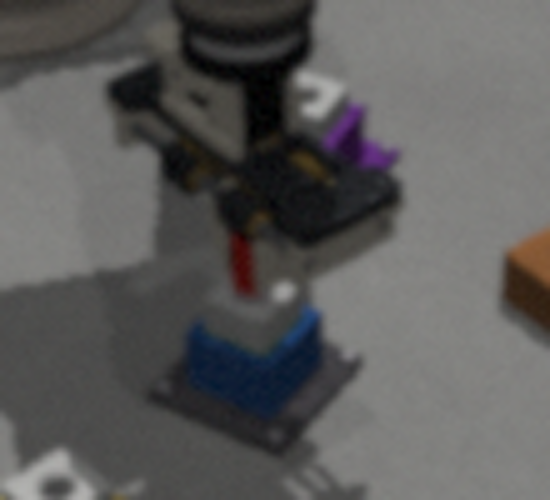

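The block is raised and the pull reads 10 N. A faint green line shows at the block's foot (side crop about 265,318) and there is no red. I'll add 0.6 mm and hold for over a second.

```bash
python3 -m creep '[[[0,0,-0.06,0,0,0,-1],[0,0,-0.06,0,0,0,-1],[0,0,-0.06,0,0,0,-1],[0,0,-0.06,0,0,0,-1],[0,0,-0.06,0,0,0,-1],[0,0,-0.06,0,0,0,-1],[0,0,-0.06,0,0,0,-1],[0,0,-0.06,0,0,0,-1]]]'
python3 -m creep '[[[0,0,0,0,0,0,-1],[0,0,0,0,0,0,-1],[0,0,0,0,0,0,-1],[0,0,0,0,0,0,-1],[0,0,0,0,0,0,-1]]]'
python3 -c "
from h import *
im=robot.read_camera('side')
cv2.imwrite('pics/side10.png',cv2.resize(im[165:215,290:345,::-1],None,fx=10,fy=10,interpolation=cv2.INTER_CUBIC))
go([.4956,-.1093,.0958],92.6)
"
```

```text
time: 11.95
tool_pos: [0.495, -0.1092, 0.1033]
tool_rot: [3.141, -0.001, 1.616]
contact_force: [1.1, 0.1, -11.5]
opening: 0.0233
time: 12.45
tool_pos: [0.495, -0.1092, 0.1033]
tool_rot: [3.141, -0.001, 1.616]
contact_force: [0.2, -0.8, -11.0]
opening: 0.0226
t 12.5 pos [ 0.495  -0.1092  0.1033] rpy [ 1.7997e+02 -5.0000e-02  9.2610e+01] F [  0.8  -0.4 -10.9] op 0.0231
shift cm [-0.01  0.05  0.75] rot deg [ 0.03 -0.05  0.01]
```

View pics/side10.png

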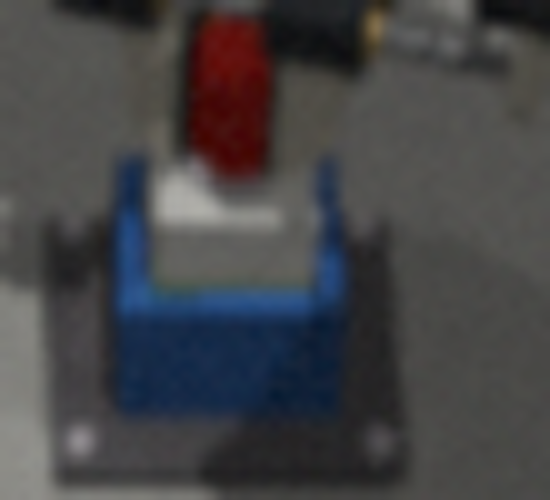

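A thin green edge shows at the block's foot (10,290) and no red, with the pull steady at 11 N for about 1.4 s. Next I'll lower to neutral and release.

```bash
python3 -m creep '[[[0,0.02,0.3,0,0,0,-1],[0,0.04,0.6,0,0,0,-1],[0,0.05,0.75,0,0,0,-1],[0,0.05,0.75,0,0,0,-1],[0,0.05,0.75,0,0,0,-1]]]' 
python3 -m creep '[[[0,0,0,0,0,0,-0.2],[0,0,0,0,0,0,-0.2],[0,0,0,0,0,0,0.2],[0,0,0,0,0,0,0.2],[0,0,0,0,0,0,0.5],[0,0,0,0,0,0,0.5],[0,0,0,0,0,0,0.5],[0,0,0,0,0,0,0.5]]]'
```

```text
time: 13.0
tool_pos: [0.4955, -0.1092, 0.0962]
tool_rot: [3.141, -0.001, 1.616]
contact_force: [-2.3, -0.5, -0.5]
opening: 0.023
time: 13.8
tool_pos: [0.4956, -0.1092, 0.0962]
tool_rot: [3.141, -0.001, 1.616]
contact_force: [0.3, 0.5, 0.6]
opening: 0.0687
```

```bash
python3 -m creep '[[[0,0,-1,0,0,0,0.5],[0,0,-3,0,0,0,0.5],[0,0,-6,0,0,0,0.5],[0,0,-10,0,0,0,0.5],[-4,0,-12,0,0,0,0.5],[-7,0,-12,0,0,0,0.5],[-7,0,-12,0,0,0,0.5],[-7,0,-12,0,0,0,0.5]]]' 
python3 - <<'E'
from h import *
go([0.4956,-.1093,.0958],92.6)
p=robot.camera_params("wrist"); 
for c in ['side','scene','wrist']:
  im=robot.read_camera(c)
  if c=='wrist': cv2.imwrite('pics/w11.png',im[:,:,::-1]);continue
  x0,y0=(195,150) if c=='scene' else (260,130)
  cv2.imwrite(f'pics/{c}11.png',cv2.resize(im[y0:y0+100,x0:x0+110,::-1],None,fx=5,fy=5,interpolation=cv2.INTER_CUBIC))
  print(c,"home knob top",(proj(c,[.4956,-.1093,.118])-[x0,y0])*5)
E
```

```text
time: 14.6
tool_pos: [0.4983, -0.1793, 0.2164]
tool_rot: [3.141, -0.001, 1.615]
contact_force: [-0.3, -0.6, -0.2]
opening: 0.0686
t 14.6 pos [ 0.4983 -0.1793  0.2164] rpy [ 1.7997e+02 -7.0000e-02  9.2530e+01] F [-0.3 -0.6 -0.2] op 0.0686
shift cm [ 7.    0.03 12.07] rot deg [ 0.03 -0.07 -0.07]
side home knob top [267.38992433 207.36966648]
scene home knob top [248.86489207 235.64410825]
```

View pics/side11.png

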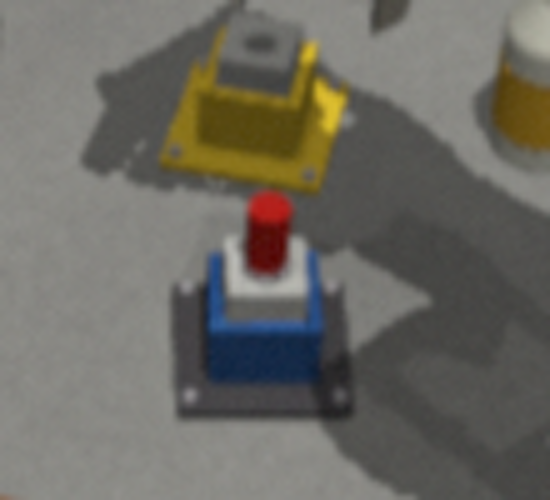

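View pics/scene11.png

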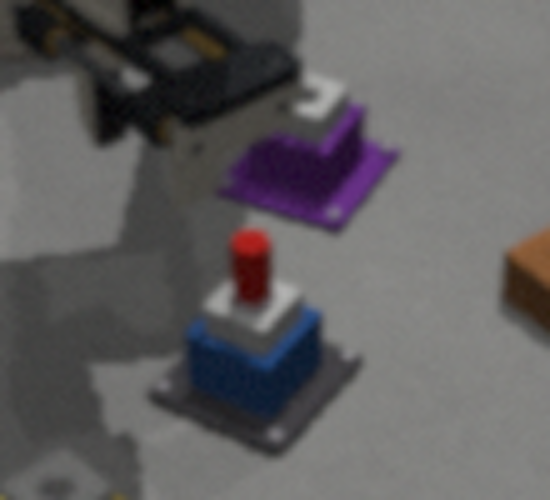

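View pics/w11.png

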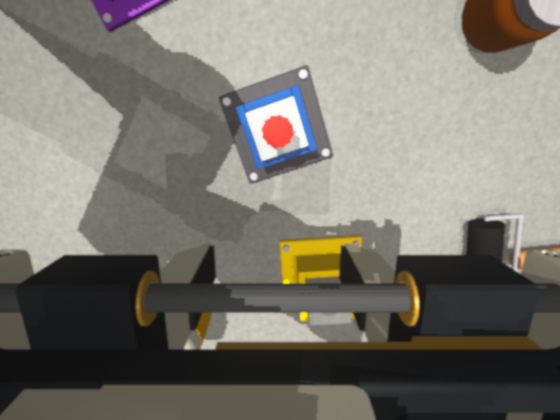

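The pin stands upright in the blue fixture with its flange on the block. The knob's top is at side crop (270,205) and scene crop (250,240), matching the predicted home positions (267,207) and (249,236). The gripper is clear.

```bash
python3 -c "
from h import *
print(robot.hand_in())"
```

```text
the job is handed in; nothing more can be done
None
```

I took the red-knobbed pin from the stand and pressed it home into the blue fixture. It held in the tug test, and I let go and handed in at about 14.8 s.

- **Press:** The force rose to about 10 N, dropped to 2 N at the snap, then climbed at about 1.6 N per mm. That matches the spring alone. The highest reading was 16 N straight down, with up to about 5 N sideways.
- **Tug:** Readings held at 10.9–11.5 N for about 1.4 s, after a step up through 8 and 10 N. The block rose about 7 mm. A thin, faint green edge showed at its foot and no red, and the pin stayed in.
- **Final check:** After release, the pin stood upright with its flange on the block, and the knob was within about 1 pixel of its predicted home position in both fixed cameras. The gripper was about 12 cm above it and 7 cm to the side, touching nothing. The white and black spare pins were untouched when last seen, just after I lifted the red pin. I didn't photograph the stand again at the end.

One disagreement: the force readings put home about 1 mm lower than the nominal height. I put this down to calibration or a small grip offset. I read forces only between moves, so I can't rule out short peaks during them.

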